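# Seat a standoff in a hand-drilled heatsink block

### The job

Pick up the cream nylon standoff and fit its shank into the blind hole in the block on the heatsink: feel lightly for the hole, which has no lead-in, then press the standoff straight in until its collar sits fully home on the block. Be gentle - never push hard against the block - let go, and leave the circuit board, the trimmer knob and the copper lug where they are.

Things in the scene. Friction and masses are not known exactly. Their poses are not given: they have to be found in the camera images.
- standoff_mid (a point): Loose cream nylon standoff, about 25 g, 58 mm tall, upright on its shank. From below: round shank 16 mm diameter, 20 mm long, square-cut end; collar 26 mm diameter (20 to 24 mm above the shank's end); round barrel 18 mm diameter (24 to 58 mm), gripped from above. This point: on the axis half-way up, 29 mm above the shank's end, 9 mm above the collar's underside. z up the axis; yaw means nothing.
- heatsink: Fixed silver heatsink, fins down, 130 x 92 x 30 mm; origin at the centre of its underside, x along the 130 mm side, z up. On it a 66 x 66 x 26 mm aluminium block, its level top 56 mm above the desk, with one blind hole in its middle: 18 mm diameter, sharp edge, 24 mm deep, so the collar stops on the top. Sliding the shank over the top at 3 to 6 N is fine; over 40 N on the block is too hard.
- block_top (a point): Nominal place of the hole: over the heatsink's centre, at the height of the block's top face. The block was bolted on by eye: the true hole centre, and the block with it, lies up to 3.5 mm from here along each of the heatsink's x and y; this offset differs every time and is not reported. z is up.
- plug (a joint): Black friction plug inside the hole, its top at first 8 mm below the block's top. Joint value: how far (m) it has been pushed down, 0 at the start, 0.012 when the standoff is home. Pushing it takes 6 to 9 N all the way; it stays where it is left.
- board_mid (a point): Green circuit board with components, 90 x 150 mm, up to 26 mm tall, loose on the desk; centre of the board. Leave alone.
- trimmer_mid (a point): Blue trimmer knob, 24 mm diameter, 16 mm tall, loose on the desk; its centre. Leave alone.
- lug_mid (a point): Flat copper cable lug, about 47 mm long, 22 mm wide, 5 mm thick, loose on the desk; near its middle. Leave alone.
Things that resemble listed ones, but are neither listed nor needed, are in the scene too. What is meant by the part that bears standoff_mid is not blue, turquoise or yellow, and is the smaller of those in its own colour.

How it is judged:
By the outcome, as a careful person would: the job done as asked, in the order asked, and still so for the second after the job is handed in, with the robot touching nothing.
It also fails if it takes over 72 s, if anything falls off the work surface, if the arm or the gripper's body presses on something with over 40 N, if the wrist force passes 120 N, or if a joint passes its speed limit or range.

### The arm

A 6-joint arm with a two-finger parallel gripper is mounted at the origin on the work surface. World frame = base frame: x ahead of the robot, y to its left, z up, the work surface at z = 0. Lengths are in m, angles in rad, forces in N, time in s.
With the tool pointing down it reaches from about 0.25 to 0.775 m from the base axis. Payload 4 kg.
Tool frame: the origin (TCP) lies between the finger pads; the fingertips stand 25 mm ahead of it and the grasp point (between the pads) lies 6 mm ahead of it (robot.tip_reach is the distance from the TCP to the fingertips, in m); z points along the fingers, y is the line along which they close (so a half turn about z gives the same grasp; the last joint's range is limited). The gripper opens to 94 mm and grips with 3 to 60 N. Pads are 16 mm wide; open, the fingers measure 119 mm over their backs; the gripper's body (75 mm by 177 mm) begins 78 mm behind the grasp point.
Start: joints at [1.009, 0.087, 1.371, -0, 1.684, -0.103], TCP at [0.244, 0.493, 0.231] pointing down, gripper open.
Joint ranges: [-3.1, 3.1], [-0.76, 2.03], [0.27, 2.55], [-1.08, 4.22], [0.17, 2.65], [-2.57, 2.57]. Speed limits (rad/s): [2.79, 2.79, 3.14, 3.14, 3.14, 3.14].

### API

Orientations are given as [roll, pitch, yaw] about the fixed x, y, z axes, in that order (R = Rz(yaw) Ry(pitch) Rx(roll)).
In Python, from bench import sensors, snapshot, camera_info, ticket, robot gives the robot as it stands.
- The arm moves only by the tool arm_command, never from a script. Its argument "plan" is a list of rows, each an object with "grip": the closure, from -1 (fully open) to 1 (shut); "slide": the shift along the tool's x, y, z normalised to -1 to 1, where 1 is 500 mm, a list of three; "spin": the turn about the tool's z normalised to -1 to 1, where 1 is 5 degrees. A call has 1 to 10 rows; each row shifts and turns the commanded pose from where the row before left it, along the tool's axes as they then stand; what a row does not reach is not made up. A row lasts 1/8 s, in which the tool goes at most 62.5 mm and 10.7 degrees, less where a joint would pass 70% of its speed; a pose out of reach is approached as far as the arm can. A call with a number of a shift or a turn outside -1 to 1 is refused whole. A call with a gripper value outside its range is refused whole. The fingers move at their own pace and stop on an object; the grip force is fixed at half the most. Time passes only in rows, so rows that do not move let the fingers close. It gives the time, the measured TCP pose, the force, the opening and the grip force at its end, in the units of the state.
- sensors.get_obs(): the state, without advancing time (a new reading comes with each control period).
- snapshot(name): name is "side" or "top"; returns the picture (480x640x3 uint8, red, green, blue); there is no depth.
- camera_info(name): a dict with "fx", "fy", "cx", "cy" (pixels), "position" and "rotation" of the camera in the world. Camera axes: x right, y up, looking along -z (the intrinsics and any distortion apply to the point x, -y, -z); pixel columns grow to the right and rows downward; lengths in m; the calibration is good to about 2 mm. A picture is of the moment at which its call begins. camera_info takes no time and is no camera call.
- ticket.close_job(): hands the job in; it is judged then, once.
The state is a dict: "time": time; "joint_positions": joint angles; "qvel": joint speeds; "joint_torque": joint torques, N m; "tool_pos": TCP position; "ee_rot": TCP orientation; "wrist_force": force on the tool from outside, world axes, zero at the start; "wrist_torque": the same for the moment, N m; "width": finger opening in m; "finger_force": force on a finger pad.
Only numpy, scipy, OpenCV 4.12 (cv2) and the standard library are available. Lean on these libraries where they do the work, as an engineer would, in place of code of your own. Each camera call takes 0.05 s, during which the arm holds its last target. There are 200 camera calls.

## Working session

There is one attempt and no reset: what is moved stays moved. The work goes in short steps, Python scripts to look and compute and a tool call to move; the robot and the scene stay as the last step left them, time stands still between calls to the robot, and variables do not carry over. Pictures are saved under pics/ and viewed, at most 10 in all, crops included, and the job is handed in when it is done.

Besides the shell and the picture viewer there is one more tool, called after "Request:" as a command line: name --argument value ..., lists and objects as JSON in quotes. arm_command: Moves the arm, as the interface text tells. Scaled input: -1 to 1 covers 500 mm each way for a shift and 5 degrees each way for a turn. Its arguments: {"type":"object","properties":{"plan":{"type":"array","items":{"type":"object","properties":{"grip":{"type":"number"},"slide":{"type":"array","items":{"type":"number"}},"spin":{"type":"number"}}}}},"required":["plan"]}

```bash
mkdir -p pics
cat > h.py <<'E'
import numpy as np, cv2
from bench import sensors, snapshot, camera_info, ticket, robot
def save(n,f):
    im=snapshot(n); cv2.imwrite(f,im[:,:,::-1]); return im
def K(c): return np.array([[c['fx'],0,c['cx']],[0,c['fy'],c['cy']],[0,0,1.]])
def dist(c): 
    d=c.get('distortion'); return None if d is None else np.array(d,float)
def ray(n,u,v):
    c=camera_info(n); p=cv2.undistortPoints(np.array([[[u,v]]],float),K(c),dist(c))[0,0]
    return np.array(c['position']), np.array(c['rotation']).reshape(3,3)@np.array([p[0],-p[1],-1])
def atz(n,u,v,z):
    o,d=ray(n,u,v); return o+d*(z-o[2])/d[2]
def proj(n,P):
    c=camera_info(n); q=np.array(c['rotation']).reshape(3,3).T@(np.array(P)-c['position'])
    return cv2.projectPoints(np.array([[q[0],-q[1],-q[2]]]),np.zeros(3),np.zeros(3),K(c),dist(c))[0].ravel()
E
python3 - <<'E'
from h import *
save('top','pics/top0.png');save('side','pics/side0.png')
for n in('top','side'):print(camera_info(n))
print(sensors.get_obs(),robot.tip_reach)
E
```

```text
{'fx': 491.7894405126759, 'fy': 491.7894405126759, 'cx': 320.678810631468, 'cy': 245.9510718457843, 'position': array([0.49510171, 0.06454258, 0.78289548]), 'rotation': array([ 0.1720609 , -0.04353008, -1.56786449])}
{'fx': 472.66227244866656, 'fy': 472.66227244866656, 'cx': 318.928984327949, 'cy': 233.9461999344489, 'position': array([0.55714187, 0.64429931, 0.5830742 ]), 'rotation': array([ 0.85162558, -0.01965899, -3.00524056])}
{'time': 0.1, 'joint_positions': array([ 1.00891678e+00,  8.78824839e-02,  1.37206921e+00, -1.68752451e-05,
        1.68361376e+00, -1.03121069e-01]), 'qvel': array([-0.00088489, -0.00084895, -0.00251881,  0.00041837, -0.0007968 ,
        0.00028264]), 'joint_torque': array([ 1.85501929e-03, -3.41254485e+01, -3.03300691e+01,  7.20363040e-02,
        3.05005792e-02, -9.20034063e-05]), 'tool_pos': array([0.24334312, 0.49274757, 0.22943763]), 'ee_rot': array([-3.13962861e+00, -1.86393988e-04,  2.68283211e+00]), 'wrist_force': array([-0.36075389, -0.16624679,  0.17665926]), 'wrist_torque': array([0.0401635 , 0.00171866, 0.03091446]), 'finger_force': 0.0, 'width': 0.093626296100961} 0.025
```

View pics/top0.png

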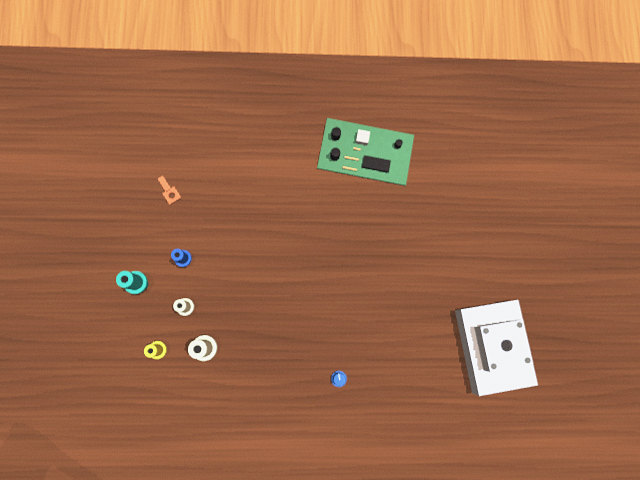

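View pics/side0.png

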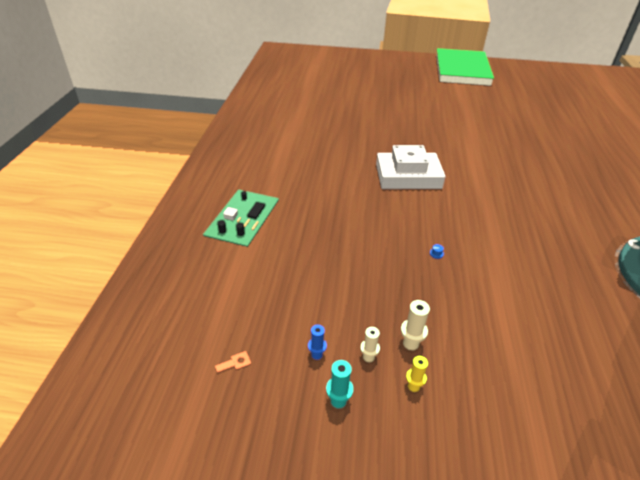

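Candidates in the top view are small cream (183,307), large cream (203,348), yellow (155,350), blue (181,257) and turquoise (131,282). In the side view the small cream is at (371,345) and the large one at (415,325). The description selects the small cream one. The block's hole is at (507,346) in the top view, the board at (366,152), the trimmer at (339,379) and the lug at (170,190).

```bash
cat >> h.py <<'E'
from scipy.spatial.transform import Rotation as R
_ci=camera_info
def camera_info(n):
    c=dict(_ci(n)); c['rotation']=R.from_euler('xyz',c['rotation']).as_matrix(); return c
E
python3 - <<'E'
from h import *
a=cv2.imread('pics/top0.png');b=cv2.imread('pics/side0.png')
A=cv2.resize(a[285:375,120:240],None,fx=4,fy=4,interpolation=2);B=cv2.resize(a[300:390,450:550],None,fx=4,fy=4,interpolation=2)
C=cv2.resize(b[310:400,330:450],None,fx=3,fy=3,interpolation=2)
o=np.zeros((600,800,3),np.uint8);o[:300,:400]=cv2.resize(A,(400,300));o[:300,400:733]=cv2.resize(B,(333,300));o[300:570,:360]=C
D=cv2.resize(b[140:195,370:450],None,fx=5,fy=5,interpolation=2);o[300:575,380:780]=D
cv2.imwrite('pics/crop.png',o)
for n,p,z in[('top',(180,306),.058),('side',(372,332),.058),('top',(507,346),.056),('side',(410,154),.056),('top',(203,348),.02),('top',(155,350),.02),('top',(181,257),.02),('top',(339,379),.016),('top',(366,152),0),('top',(197,349),.08)]:print(n,p,atz(n,*p,z))
E
```

```text
top (180, 306) [0.53086337 0.23703328 0.058     ]
side (372, 332) [0.52909674 0.23882173 0.058     ]
top (507, 346) [ 0.47481515 -0.24211728  0.056     ]
side (410, 154) [ 0.47343838 -0.23815453  0.056     ]
top (203, 348) [0.47007295 0.20860617 0.02      ]
top (155, 350) [0.46702893 0.27975105 0.02      ]
top (181, 257) [0.60823694 0.24842031 0.02      ]
top (339, 379) [0.42422879 0.00313804 0.016     ]
top (366, 152) [ 0.79237769 -0.04489641  0.        ]
top (197, 349) [0.47067103 0.20545755 0.08      ]
```

View pics/crop.png

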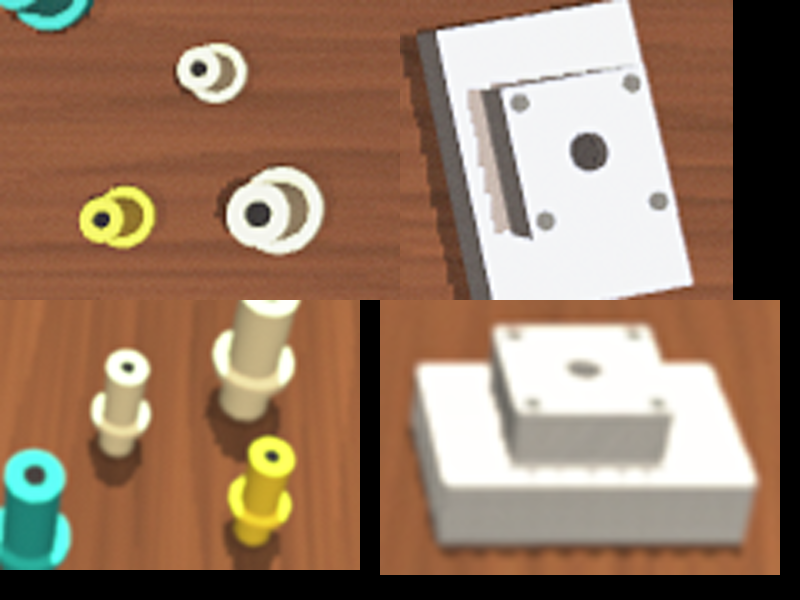

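The crop confirms the small cream standoff, with its top centre at (179.7,305.7) in top and (372.3,332.3) in side. The block's hole is centred at (506.7,345.5). Next I turn the fingers to close along about 107°, clear of the neighbouring standoffs.

Request:
arm_command --plan '[{"grip":0.1,"slide":[0,0,0],"spin":-1},{"grip":0.1,"slide":[0,0,0],"spin":-1},{"grip":0.1,"slide":[0,0,0],"spin":-1},{"grip":0.1,"slide":[0,0,0],"spin":-1},{"grip":0.1,"slide":[0,0,0],"spin":-1},{"grip":0.1,"slide":[0,0,0],"spin":-1},{"grip":0.1,"slide":[0,0,0],"spin":-1},{"grip":0.1,"slide":[0,0,0],"spin":-1},{"grip":0.1,"slide":[0,0,0],"spin":-0.7},{"grip":0.1,"slide":[0,0,0],"spin":0}]'

```text
time: 1.35
tool_pos: [0.2435, 0.4929, 0.2299]
ee_rot: [-3.141, -0.001, -2.842]
wrist_force: [1.4, -0.3, -0.3]
width: 0.0423
finger_force: 0.0
```

```bash
cat >> h.py <<'E'
def rel(P):
    o=sensors.get_obs(); M=R.from_euler('xyz',o['ee_rot']).as_matrix()
    d=M.T@(np.array(P)-o['tool_pos'])
    print('tcp',o['tool_pos'].round(4),'rpy',np.degrees(o['ee_rot']).round(2),'w',round(o['width'],4),'F',o['wrist_force'].round(2),'T',o['wrist_torque'].round(3),'ff',o['finger_force'],'t',o['time'])
    print('tool mm',(d*1000).round(1),'units',(d/.5).round(4)); return d
E
python3 -c "
from h import *
rel([.530,.238,.12])"
```

```text
tcp [0.2435 0.4929 0.2299] rpy [-1.7996e+02 -4.0000e-02 -1.6283e+02] w 0.0423 F [ 1.36 -0.28 -0.33] T [ 0.053  0.016 -0.013] ff 0.0 t 1.35
tool mm [-198.6 -328.1  110. ] units [-0.3972 -0.6561  0.22  ]
```

Request:
arm_command --plan '[{"grip":0.1,"slide":[-0.05,-0.082,0.0175],"spin":0},{"grip":0.1,"slide":[-0.05,-0.082,0.0175],"spin":0},{"grip":0.1,"slide":[-0.05,-0.082,0.0175],"spin":0},{"grip":0.1,"slide":[-0.05,-0.082,0.0175],"spin":0},{"grip":0.1,"slide":[-0.05,-0.082,0.0175],"spin":0},{"grip":0.1,"slide":[-0.05,-0.082,0.0175],"spin":0},{"grip":0.1,"slide":[-0.05,-0.082,0.0175],"spin":0},{"grip":0.1,"slide":[-0.047,-0.082,0.0175],"spin":0},{"grip":0.1,"slide":[0,0,0],"spin":0},{"grip":0.1,"slide":[0,0,0],"spin":0}]'

```text
time: 2.6
tool_pos: [0.5299, 0.2387, 0.1602]
ee_rot: [3.141, -0.001, -2.842]
wrist_force: [-0.1, 0.6, 0.3]
width: 0.0424
finger_force: 0.0
```

```bash
python3 -c "
from h import *
rel([.530,.238,.053])
im=save('side','pics/s1.png'); c=im[200:400,270:470,::-1]
cv2.imwrite('pics/s1c.png',cv2.resize(c,None,fx=3,fy=3))
print(proj('side',[.53,.238,.058]),proj('side',list(sensors.get_obs()['tool_pos']-[0,0,.025])))"
```

```text
tcp [0.5299 0.2387 0.1602] rpy [ 1.7996e+02 -5.0000e-02 -1.6284e+02] w 0.0424 F [-0.12  0.64  0.25] T [0.082 0.031 0.037] ff 0.0 t 2.6
tool mm [  0.   -0.8 107.2] units [ 0.     -0.0016  0.2144]
[371.3709431  331.43533737] [377.2673292  294.24336681]
```

View pics/s1c.png

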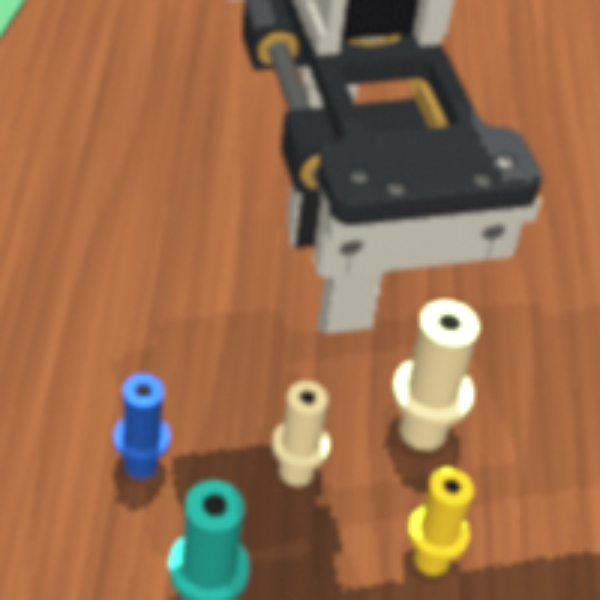

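The fingers are over the small cream standoff, which shows at (303,400) in this 3x crop, and its neighbours are clear. I'll descend and grip.

Request:
arm_command --plan '[{"grip":0.1,"slide":[0,-0.001,0.06],"spin":0},{"grip":0.1,"slide":[0,0,0.06],"spin":0},{"grip":0.1,"slide":[0,0,0.05],"spin":0},{"grip":0.1,"slide":[0,0,0.03],"spin":0},{"grip":0.1,"slide":[0,0,0.014],"spin":0},{"grip":0.1,"slide":[0,0,0],"spin":0},{"grip":0.4,"slide":[0,0,0],"spin":0},{"grip":0.6,"slide":[0,0,0],"spin":0},{"grip":0.8,"slide":[0,0,0],"spin":0},{"grip":1,"slide":[0,0,0],"spin":0}]'

```text
time: 3.9
tool_pos: [0.5308, 0.2382, 0.0541]
ee_rot: [3.141, 0.001, -2.841]
wrist_force: [0.9, -0.2, 2.5]
width: 0.0173
finger_force: 30.0
```

Request:
arm_command --plan '[{"grip":1,"slide":[0,0,0],"spin":0},{"grip":1,"slide":[0,0,0],"spin":0},{"grip":1,"slide":[0,0,0],"spin":0}]'

```text
time: 4.28
tool_pos: [0.5308, 0.2382, 0.0541]
ee_rot: [-3.142, 0.001, -2.841]
wrist_force: [-0.2, 0.4, 5.6]
width: 0.0173
finger_force: 30.0
```

Request:
arm_command --plan '[{"grip":1,"slide":[0,0,-0.03],"spin":0},{"grip":1,"slide":[0,0,-0.06],"spin":0},{"grip":1,"slide":[0,0,-0.08],"spin":0},{"grip":1,"slide":[0,0,-0.08],"spin":0},{"grip":1,"slide":[0,0,-0.05],"spin":1},{"grip":1,"slide":[0,0,0],"spin":1},{"grip":1,"slide":[0,0,0],"spin":1},{"grip":1,"slide":[0,0,0],"spin":0.44},{"grip":1,"slide":[0,0,0],"spin":0},{"grip":1,"slide":[0,0,0],"spin":0}]'

```text
time: 5.52
tool_pos: [0.5303, 0.2381, 0.2035]
ee_rot: [-3.142, -0.0, -3.141]
wrist_force: [0.2, -0.4, -0.4]
width: 0.0174
finger_force: 30.0
```

```bash
python3 -c "
from h import *
print(atz('top',506.7,345.5,.056),atz('side',410.8,153.8,.056))
rel([.474,-.241,.125])"
```

```text
[ 0.47553718 -0.24171283  0.056     ] [ 0.47175074 -0.23924806  0.056     ]
tcp [0.5303 0.2381 0.2035] rpy [-1.8000e+02 -2.0000e-02 -1.7995e+02] w 0.0174 F [ 0.19 -0.43 -0.45] T [0.052 0.014 0.002] ff 29.99995082616806 t 5.525
tool mm [  56.6 -479.    78.5] units [ 0.1133 -0.9581  0.1571]
```

Request:
arm_command --plan '[{"grip":1,"slide":[0.014,-0.1,0],"spin":0},{"grip":1,"slide":[0.014,-0.12,0],"spin":0},{"grip":1,"slide":[0.014,-0.12,0],"spin":0},{"grip":1,"slide":[0.014,-0.12,0],"spin":0},{"grip":1,"slide":[0.014,-0.12,0],"spin":0},{"grip":1,"slide":[0.014,-0.12,0.025],"spin":0},{"grip":1,"slide":[0.014,-0.12,0.05],"spin":0},{"grip":1,"slide":[0.014,-0.12,0.05],"spin":0},{"grip":1,"slide":[0,-0.018,0.02],"spin":0},{"grip":1,"slide":[0,0,0],"spin":0}]'

```text
time: 6.78
tool_pos: [0.4746, -0.2354, 0.1322]
ee_rot: [3.14, -0.002, 3.141]
wrist_force: [0.7, -0.6, -0.7]
width: 0.0174
finger_force: 30.0
```

Request:
arm_command --plan '[{"grip":1,"slide":[0,0,0],"spin":0},{"grip":1,"slide":[0,0,0],"spin":0}]'

```text
time: 7.02
tool_pos: [0.476, -0.2345, 0.1344]
ee_rot: [-3.141, 0.002, -3.139]
wrist_force: [0.3, 1.3, -1.2]
width: 0.017
finger_force: 30.0
```

```bash
python3 -c "
from h import *
rel([.474,-.241,.125])
a=save('side','pics/s2.png')[110:200,360:460,::-1];b=save('top','pics/t2.png')[295:395,440:540,::-1]
o=np.hstack([cv2.resize(a,(400,360),interpolation=2),np.pad(cv2.resize(b,(360,360),interpolation=2),((0,0),(0,0),(0,0)))])
cv2.imwrite('pics/c2.png',o)
p=sensors.get_obs()['tool_pos']
for z in(-.054,-.034,-.030):print(proj('side',p+[0,0,z]))"
```

```text
tcp [ 0.476  -0.2345  0.1344] rpy [-1.7995e+02  1.1000e-01 -1.7985e+02] w 0.017 F [ 0.27  1.29 -1.17] T [0.037 0.011 0.024] ff 29.999848902225494 t 7.025
tool mm [ 2.1 -6.5  9.4] units [ 0.0042 -0.0129  0.0188]
[410.57599375 144.73785643]
[412.01569053 136.17458621]
[412.30834661 134.43387728]
```

View pics/c2.png

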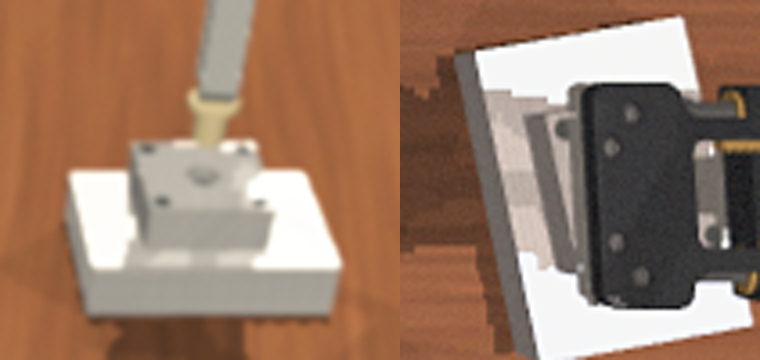

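```bash
python3 -c "
from h import *
a=cv2.imread('pics/s2.png').astype(int)
print(a[132:148,404:422,0]); print(a[132:148,404:422,2]-a[132:148,404:422,0])
a=cv2.imread('pics/side0.png').astype(int); print(a[148:160,402:420].sum(2)//3)
a=cv2.imread('pics/top0.png').astype(int); print(a[338:354,499:515].sum(2)//3)
"
```

```text
[[ 64  63  69  90 110 120 134 146 150 152 153 152 154 154 150 122  85  64]
 [ 64  65  80 115 136 130 124 126 129 131 131 133 136 138 134 113  78  63]
 [ 62  64  84 126 145 134 117 113 113 114 113 116 115 118 122 109  83  66]
 [ 61  62  81 118 141 139 129 124 124 124 122 121 119 123 129 120  91  68]
 [ 62  62  73 102 130 140 142 141 141 140 138 138 137 139 137 118  87  65]
 [ 62  60  67  86 111 130 140 142 144 145 144 143 143 140 128 103  74  62]
 [ 62  60  62  71  94 115 128 136 139 140 140 138 133 121 104  84  68  63]
 [ 62  61  62  66  83 107 124 132 135 136 134 128 115  95  79  69  65  63]
 [ 61  61  61  66  85 109 124 132 134 135 131 122 101  76  65  63  65  62]
 [ 61  60  61  69  90 112 126 132 134 135 130 118  94  69  61  64  64  64]
 [ 60  60  61  70  94 116 128 132 135 134 128 114  88  65  61  62  63  62]
 [ 58  59  60  71  98 117 128 134 134 134 125 108  81  62  60  61  61  62]
 [ 99 102 103 107 119 127 130 132 134 132 124 113 104 103 102  98  95 103]
 [172 176 175 175 168 152 137 136 136 132 135 156 182 193 185 165 158 175]
 [194 197 196 194 185 168 154 147 145 145 161 206 
[... 2575 characters left out ...]
  74  95  91 110 242 247 245]
 [247 241 127  77  79  85  84  80  82  84  88  95  87 206 247 245]
 [247 241 125  77  80  85  79  84  84  83  78  92  89 182 248 245]
 [247 251 137  71  84  83  79  84  82  85  80  91  85 182 248 246]
 [246 252 192  92  80  80  83  81  82  66  87  92  86 212 248 245]
 [245 248 234 116  75  80  81  85  85  71  89  85 110 245 247 245]
 [245 247 249 183  89  75  80  84  84  82  88  76 191 249 246 245]
 [244 245 248 244 209 132  83  74  79  79 149 227 245 246 245 245]
 [245 245 245 247 247 240 207 197 198 228 241 249 247 245 245 245]
 [245 245 244 245 246 248 246 245 245 249 247 246 245 245 244 244]
 [245 245 244 245 245 245 246 246 246 245 245 245 244 245 244 244]]
```

Request:
arm_command --plan '[{"grip":1,"slide":[0.002,-0.013,0.02],"spin":0},{"grip":1,"slide":[0,0,0.016],"spin":0},{"grip":1,"slide":[0,0,0],"spin":0},{"grip":1,"slide":[0,0,0],"spin":0},{"grip":1,"slide":[0,0,0],"spin":0},{"grip":1,"slide":[0,0,0],"spin":0}]'

```text
time: 7.88
tool_pos: [0.4743, -0.2422, 0.1155]
ee_rot: [-3.141, 0.001, -3.141]
wrist_force: [0.8, -0.2, -0.4]
width: 0.0174
finger_force: 30.0
```

```bash
python3 -c "
from h import *
rel([.475,-.241,.110])"
```

```text
tcp [ 0.4743 -0.2422  0.1155] rpy [-1.7998e+02  4.0000e-02 -1.7998e+02] w 0.0174 F [ 0.8  -0.16 -0.36] T [ 0.035  0.014 -0.032] ff 29.999788999557495 t 7.875
tool mm [-0.7  1.2  5.5] units [-0.0014  0.0024  0.011 ]
```

Request:
arm_command --plan '[{"grip":1,"slide":[-0.0014,0.0024,0.005],"spin":0},{"grip":1,"slide":[0,0,0.003],"spin":0},{"grip":1,"slide":[0,0,0],"spin":0},{"grip":1,"slide":[0,0,0],"spin":0},{"grip":1,"slide":[0,0,0],"spin":0}]'

```text
time: 8.5
tool_pos: [0.4749, -0.241, 0.1112]
ee_rot: [-3.142, 0.0, -3.141]
wrist_force: [0.4, 0.8, -0.0]
width: 0.0177
finger_force: 30.0
```

Request:
arm_command --plan '[{"grip":1,"slide":[0,0,0.002],"spin":0},{"grip":1,"slide":[0,0,0],"spin":0}]'

```text
time: 8.75
tool_pos: [0.4748, -0.2409, 0.1101]
ee_rot: [3.141, -0.0, -3.141]
wrist_force: [-0.2, -0.2, -0.9]
width: 0.0169
finger_force: 30.0
```

Request:
arm_command --plan '[{"grip":1,"slide":[0,0,0.001],"spin":0},{"grip":1,"slide":[0,0,0],"spin":0},{"grip":1,"slide":[0,0,0],"spin":0}]'

```text
time: 9.12
tool_pos: [0.4748, -0.2409, 0.1097]
ee_rot: [3.142, 0.0, -3.141]
wrist_force: [1.2, -1.4, -0.8]
width: 0.0175
finger_force: 30.0
```

Request:
arm_command --plan '[{"grip":1,"slide":[0,0,0.001],"spin":0},{"grip":1,"slide":[0,0,0],"spin":0},{"grip":1,"slide":[0,0,0],"spin":0}]'

```text
time: 9.5
tool_pos: [0.4748, -0.2409, 0.1091]
ee_rot: [3.141, 0.0, -3.141]
wrist_force: [-0.1, 0.1, -0.5]
width: 0.0174
finger_force: 30.0
```

Request:
arm_command --plan '[{"grip":1,"slide":[0,0,0.001],"spin":0},{"grip":1,"slide":[0,0,0],"spin":0},{"grip":1,"slide":[0,0,0],"spin":0}]'

```text
time: 9.88
tool_pos: [0.4748, -0.2409, 0.1087]
ee_rot: [3.142, 0.0, -3.141]
wrist_force: [0.0, 0.2, -1.3]
width: 0.0175
finger_force: 30.0
```

Request:
arm_command --plan '[{"grip":1,"slide":[0,0,0.001],"spin":0},{"grip":1,"slide":[0,0,0],"spin":0},{"grip":1,"slide":[0,0,0],"spin":0}]'

```text
time: 10.25
tool_pos: [0.4748, -0.2409, 0.1081]
ee_rot: [3.141, 0.0, -3.141]
wrist_force: [0.2, -0.7, -0.8]
width: 0.0173
finger_force: 30.0
```

Request:
arm_command --plan '[{"grip":1,"slide":[0,0,0.001],"spin":0},{"grip":1,"slide":[0,0,0.001],"spin":0},{"grip":1,"slide":[0,0,0],"spin":0}]'

```text
time: 10.62
tool_pos: [0.4748, -0.2409, 0.1071]
ee_rot: [3.141, -0.0, -3.141]
wrist_force: [-0.8, 0.6, 0.5]
width: 0.0175
finger_force: 30.0
```

Request:
arm_command --plan '[{"grip":1,"slide":[0,0,0.001],"spin":0},{"grip":1,"slide":[0,0,0.001],"spin":0},{"grip":1,"slide":[0,0,0],"spin":0}]'

```text
time: 11.0
tool_pos: [0.4748, -0.2409, 0.1061]
ee_rot: [3.141, -0.0, -3.141]
wrist_force: [-0.7, 0.3, 0.5]
width: 0.0174
finger_force: 30.0
```

Request:
arm_command --plan '[{"grip":1,"slide":[0,0,0.001],"spin":0},{"grip":1,"slide":[0,0,0.001],"spin":0},{"grip":1,"slide":[0,0,0],"spin":0}]'

```text
time: 11.38
tool_pos: [0.4748, -0.2409, 0.1051]
ee_rot: [3.141, -0.0, -3.141]
wrist_force: [0.2, 0.5, 0.5]
width: 0.0171
finger_force: 30.0
```

The tip is 5 mm below the block's top and the force is near zero, so the shank is in the hole. I'll press on toward the plug, which I expect at about z 0.102, and home at about 0.090.

Request:
arm_command --plan '[{"grip":1,"slide":[0,0,0.002],"spin":0},{"grip":1,"slide":[0,0,0.002],"spin":0},{"grip":1,"slide":[0,0,0.002],"spin":0},{"grip":1,"slide":[0,0,0],"spin":0}]'

```text
time: 11.88
tool_pos: [0.4749, -0.241, 0.1021]
ee_rot: [3.142, 0.0, -3.141]
wrist_force: [-0.0, 0.4, 0.1]
width: 0.0173
finger_force: 30.0
```

Request:
arm_command --plan '[{"grip":1,"slide":[0,0,0.002],"spin":0},{"grip":1,"slide":[0,0,0.002],"spin":0},{"grip":1,"slide":[0,0,0.002],"spin":0},{"grip":1,"slide":[0,0,0],"spin":0}]'

```text
time: 12.38
tool_pos: [0.475, -0.241, 0.1004]
ee_rot: [-3.141, 0.001, -3.141]
wrist_force: [-0.9, 1.9, 5.3]
width: 0.017
finger_force: 30.0
```

Request:
arm_command --plan '[{"grip":1,"slide":[0,0,0.002],"spin":0},{"grip":1,"slide":[0,0,0.002],"spin":0},{"grip":1,"slide":[0,0,0.002],"spin":0},{"grip":1,"slide":[0,0,0],"spin":0}]'

```text
time: 12.88
tool_pos: [0.475, -0.241, 0.0974]
ee_rot: [-3.141, 0.001, -3.141]
wrist_force: [-1.5, 1.0, 5.4]
width: 0.0171
finger_force: 30.0
```

Request:
arm_command --plan '[{"grip":1,"slide":[0,0,0.002],"spin":0},{"grip":1,"slide":[0,0,0.002],"spin":0},{"grip":1,"slide":[0,0,0.002],"spin":0},{"grip":1,"slide":[0,0,0],"spin":0}]'

```text
time: 13.38
tool_pos: [0.475, -0.241, 0.0944]
ee_rot: [-3.141, 0.001, -3.141]
wrist_force: [-1.7, 1.2, 5.0]
width: 0.0172
finger_force: 30.0
```

Request:
arm_command --plan '[{"grip":1,"slide":[0,0,0.002],"spin":0},{"grip":1,"slide":[0,0,0.002],"spin":0},{"grip":1,"slide":[0,0,0],"spin":0}]'

```text
time: 13.75
tool_pos: [0.475, -0.241, 0.0924]
ee_rot: [-3.141, 0.001, -3.141]
wrist_force: [-1.0, 1.1, 6.1]
width: 0.0174
finger_force: 30.0
```

Request:
arm_command --plan '[{"grip":1,"slide":[0,0,0.002],"spin":0},{"grip":1,"slide":[0,0,0],"spin":0},{"grip":1,"slide":[0,0,0],"spin":0}]'

```text
time: 14.12
tool_pos: [0.475, -0.241, 0.0914]
ee_rot: [-3.141, 0.001, -3.141]
wrist_force: [-1.7, 0.6, 5.6]
width: 0.0177
finger_force: 30.0
```

Request:
arm_command --plan '[{"grip":1,"slide":[0,0,0.0015],"spin":0},{"grip":1,"slide":[0,0,0],"spin":0},{"grip":1,"slide":[0,0,0],"spin":0}]'

```text
time: 14.5
tool_pos: [0.475, -0.241, 0.0907]
ee_rot: [-3.141, 0.001, -3.141]
wrist_force: [-1.7, 0.7, 5.6]
width: 0.0174
finger_force: 30.0
```

Request:
arm_command --plan '[{"grip":1,"slide":[0,0,0.001],"spin":0},{"grip":1,"slide":[0,0,0],"spin":0},{"grip":1,"slide":[0,0,0],"spin":0}]'

```text
time: 14.88
tool_pos: [0.475, -0.241, 0.0902]
ee_rot: [-3.141, 0.001, -3.141]
wrist_force: [-1.3, 0.6, 5.6]
width: 0.0174
finger_force: 30.0
```

Request:
arm_command --plan '[{"grip":1,"slide":[0,0,0.001],"spin":0},{"grip":1,"slide":[0,0,0],"spin":0},{"grip":1,"slide":[0,0,0],"spin":0}]'

```text
time: 15.25
tool_pos: [0.4751, -0.241, 0.0901]
ee_rot: [-3.141, 0.001, -3.141]
wrist_force: [-1.4, 0.8, 6.5]
width: 0.0172
finger_force: 30.0
```

Request:
arm_command --plan '[{"grip":1,"slide":[0,0,0.001],"spin":0},{"grip":1,"slide":[0,0,0],"spin":0},{"grip":1,"slide":[0,0,0],"spin":0}]'

```text
time: 15.62
tool_pos: [0.4751, -0.241, 0.09]
ee_rot: [-3.141, 0.001, -3.141]
wrist_force: [-2.7, 1.5, 8.7]
width: 0.0173
finger_force: 30.0
```

Request:
arm_command --plan '[{"grip":1,"slide":[0,0,0.0015],"spin":0},{"grip":1,"slide":[0,0,0],"spin":0},{"grip":1,"slide":[0,0,0],"spin":0}]'

```text
time: 16.0
tool_pos: [0.4752, -0.2411, 0.09]
ee_rot: [-3.141, 0.002, -3.141]
wrist_force: [-3.5, 2.2, 10.9]
width: 0.0175
finger_force: 30.0
```

The collar is seated: z has stopped at 0.090 while the force rises. I'll ease off, open a little, retreat and check.

Request:
arm_command --plan '[{"grip":1,"slide":[0,0,0.001],"spin":0},{"grip":1,"slide":[0,0,0],"spin":0},{"grip":1,"slide":[0,0,-0.002],"spin":0},{"grip":1,"slide":[0,0,0],"spin":0},{"grip":0.5,"slide":[0,0,0],"spin":0},{"grip":0.3,"slide":[0,0,0],"spin":0},{"grip":0.1,"slide":[0,0,0],"spin":0},{"grip":0.1,"slide":[0,0,0],"spin":0},{"grip":0.1,"slide":[0,0,0],"spin":0}]'

```text
time: 17.12
tool_pos: [0.4748, -0.2409, 0.0875]
ee_rot: [3.141, -0.0, -3.141]
wrist_force: [-0.4, 0.6, -0.2]
width: 0.0423
finger_force: 0.0
```

Request:
arm_command --plan '[{"grip":0.1,"slide":[0,0,-0.02],"spin":0},{"grip":0.1,"slide":[0,0,-0.04],"spin":0},{"grip":0.1,"slide":[0,0,-0.08],"spin":0},{"grip":0.1,"slide":[0,0,-0.08],"spin":0},{"grip":0.1,"slide":[0,0.1,-0.03],"spin":0},{"grip":0.1,"slide":[0,0.1,0],"spin":0},{"grip":0.1,"slide":[0,0.1,0],"spin":0},{"grip":0.1,"slide":[0,0.1,0],"spin":0},{"grip":0.1,"slide":[0,0,0],"spin":0}]'

```text
time: 18.25
tool_pos: [0.4748, -0.0382, 0.2138]
ee_rot: [3.141, 0.002, -3.136]
wrist_force: [-0.4, -0.7, -0.4]
width: 0.0424
finger_force: 0.0
```

```bash
python3 -c "
from h import *
rel([.475,-.241,.3])
a=save('side','pics/s3.png');b=save('top','pics/t3.png')
c=np.hstack([cv2.resize(a[110:200,360:460,::-1],(400,360),interpolation=2),cv2.resize(b[295:395,440:540,::-1],(360,360),interpolation=2)])
d=np.hstack([cv2.resize(a[:,:,::-1],(400,240)),cv2.resize(b[:,:,::-1],(360,240))])
cv2.imwrite('pics/c3.png',np.vstack([c,d]))
print('barrel top expected',proj('side',[.475,-.241,.094]),proj('top',[.475,-.241,.094]))"
```

```text
tcp [ 0.4748 -0.0382  0.2138] rpy [ 1.7998e+02  1.0000e-01 -1.7968e+02] w 0.0424 F [-0.39 -0.69 -0.43] T [ 0.032  0.015 -0.013] ff 0.0 t 18.25
tool mm [   0.8 -202.8  -86.2] units [ 0.0015 -0.4055 -0.1725]
barrel top expected [411.92349696 137.32089384] [517.52459603 346.65722336]
```

View pics/c3.png

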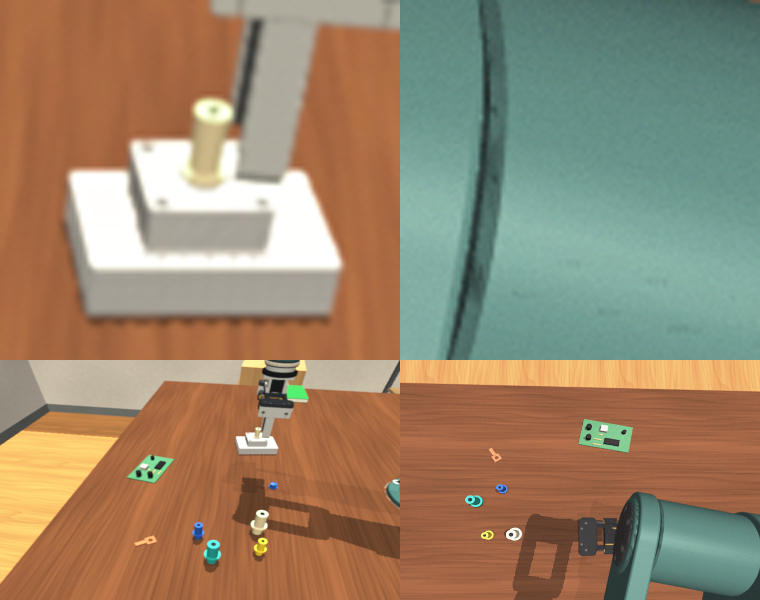

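The picture shows the standoff upright on the block with its collar flush (side crop 205,175). The barrel top is at about (413,137), matching the predicted (412,137) for a fully seated part. The board, lug, trimmer and other standoffs haven't moved, and the gripper is clear.

```bash
python3 -c "
from h import *
print(ticket.close_job())"
```

```text
the job is handed in; nothing more can be done
None
```

The small cream standoff is pressed fully home in the block's hole and released, with no force reading above about 11 N on the way in; the board, trimmer knob and lug were left where they were, and the job was handed in at about 18 s.

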